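Start the smoker from its control box

TASK

Start the smoker from its control box: press the round key, then the square key, then the long key, one at a time. Push each head well down against its spring, hold it down for about a second and let it come right up again before the next. The heads stand at unknown heights, so feel for each one and press gently, never ramming it hard onto its stop; leave the cup and the seasoning bottle alone.

Things in the scene. Friction and masses are not known exactly. Their poses are not given: they have to be found in the camera images.
- console: Grey control box fixed to the bench, 340 mm wide (y), its flat face 200 mm deep and sloping 25 degrees, low edge to its -x side (nearer the robot). Origin: on the bench under the middle of the face, which is 110 mm higher; x level, towards the high edge (152 mm up); z up. Three black keys stand across the face, 100 mm apart along y, in any order.
- round_key: The ROUND key: black disc head 64 mm across, 14 mm thick. Fixed socket; origin where the stem's axis meets the sloping face; axes parallel to the console's. The stem points along (-0.423, 0, 0.906) here; push the head the opposite way. The head's flat top rests 40 to 70 mm from the origin along the stem, different each time and not reported: feel for it.
- round_key_head (a joint): How far the head of the round key is pushed in, m: 0 = fully up, 0.016 = on its stop. Springs back by itself. The spring takes about 2 N to start, 6.7 N at 8 mm and 11 N at 16 mm, where it meets a rubber-backed stop that gives a few mm (25 N at 5 mm). The key works from 8 mm on.
- square_key: The SQUARE key: black square head 56 x 56 mm, 14 mm thick. Fixed socket; origin where the stem's axis meets the sloping face; axes parallel to the console's. The stem points along (-0.423, 0, 0.906) here; push the head the opposite way. The head's flat top rests 40 to 70 mm from the origin along the stem, different each time and not reported: feel for it.
- square_key_head (a joint): How far the head of the square key is pushed in, m: 0 = fully up, 0.016 = on its stop. Springs back by itself. The spring takes about 2 N to start, 6.7 N at 8 mm and 11 N at 16 mm, where it meets a rubber-backed stop that gives a few mm (25 N at 5 mm). The key works from 8 mm on.
- bar_key: The LONG key: black rectangular head 104 mm long (up and down the slope) and 36 mm wide, 14 mm thick. Fixed socket; origin where the stem's axis meets the sloping face; axes parallel to the console's. The stem points along (-0.423, 0, 0.906) here; push the head the opposite way. The head's flat top rests 40 to 70 mm from the origin along the stem, different each time and not reported: feel for it.
- bar_key_head (a joint): How far the head of the long key is pushed in, m: 0 = fully up, 0.016 = on its stop. Springs back by itself. The spring takes about 2 N to start, 6.7 N at 8 mm and 11 N at 16 mm, where it meets a rubber-backed stop that gives a few mm (25 N at 5 mm). The key works from 8 mm on.
- tea_cup: Bystander: clear cup of tea, 95 mm across, 132 mm tall, loose, left of the console. Origin under its centre.
- salt_shaker: Bystander: seasoning bottle, 68 mm across, 123 mm tall, loose, right of the console. Origin under its centre.

How it is judged:
On the way, in this order (a step that is already met when the one before it is completed fails the run):
1. the round key is held at least 8 mm down for 0.7 s, the other two up (value of joint round_key_head above 0.008 m and value of joint each of square_key_head, bar_key_head below 0.003 m), for 0.7 s.
2. the square key is held at least 8 mm down for 0.7 s, the other two up (value of joint square_key_head above 0.008 m and value of joint each of round_key_head, bar_key_head below 0.003 m), for 0.7 s.
3. the long key is held at least 8 mm down for 0.7 s, the other two up (value of joint bar_key_head above 0.008 m and value of joint each of round_key_head, square_key_head below 0.003 m), for 0.7 s.
At the end, for the whole second after the job is handed in: After the three presses in order, all three heads are back up (within 2 mm), and the cup and the bottle are within 30 mm of where they stood (value of joint each of round_key_head, square_key_head, bar_key_head below 0.002 m and distance of each of tea_cup, salt_shaker from where it was at the start of the episode below 0.03 m); the robot touches nothing.
It fails at once if two keys pressed (more than 4 mm) at the same time (value of joint each of round_key_head, square_key_head above 0.004 m or value of joint each of round_key_head, bar_key_head above 0.004 m or value of joint each of square_key_head, bar_key_head above 0.004 m).
It fails at once if a key rammed with more than 25 N (contact force between anything else and round_key above 25 N or contact force between anything else and square_key above 25 N or contact force between anything else and bar_key above 25 N).
It fails at once if the cup or the bottle moved more than 30 mm (distance of any of tea_cup, salt_shaker from where it was at the start of the episode above 0.03 m).
It also fails if it takes over 54 s, if anything falls off the work surface, if the arm or the gripper's body presses on something with over 40 N, if the wrist force passes 120 N, or if a joint passes its speed limit or range.

ROBOT

A 6-joint arm with a two-finger parallel gripper is mounted at the origin on a cart in front of the work surface, level with it; the furniture and walls round the work are solid. World frame = base frame: x ahead of the robot, y to its left, z up, the work surface at z = 0. Lengths are in m, angles in rad, forces in N, time in s.
With the tool pointing down it reaches from about 0.375 to 0.9 m from the base axis. Payload 3.1 kg.
Tool frame: the origin (TCP) lies where the fingers leave the gripper's body, on its centre line; the fingertips stand 70 mm ahead of it and the grasp point (between the pads) lies 51 mm ahead of it (robot.tip_reach is the distance from the TCP to the fingertips, in m); z points along the fingers, y is the line along which they close (so a half turn about z gives the same grasp; the last joint's range is limited). The gripper opens to 87 mm and grips with 3 to 60 N. Pads are 19 mm wide; open, the fingers measure 117 mm over their backs; the gripper's body (75 mm by 190 mm) begins 51 mm behind the grasp point.
Start: joints at [1.042, 0.527, 1.433, -0, 1.181, -0.178], TCP at [0.214, 0.587, 0.292] pointing down, gripper open.
Joint ranges: [-3.08, 3.08], [-0.75, 2.2], [0.22, 2.44], [-1.43, 4.57], [0, 2.65], [-2.85, 2.85]. Speed limits (rad/s): [2.79, 2.79, 3.14, 3.14, 3.14, 3.14].

INTERFACE

Orientations are given as a unit quaternion [x, y, z, w].
In Python, from rig import robot gives the robot as it stands.
- The arm moves only by the tool carry_out, never from a script. Its argument "rows" is a list that holds one entry, the list of rows, each a list of 6 numbers: the shift along the tool's x, y, z in mm, then the turn, a rotation vector about the tool's x, y, z in units of 8 degrees (1.0 is 8 degrees). A call has 1 to 20 rows; each row is the pose to reach, as a shift and turn from the pose commanded when the call began, along the tool's axes at that moment; what a row does not reach only later rows make up. A row lasts 1/10 s, in which the tool goes at most 50 mm and 8.59 degrees, less where a joint would pass 70% of its speed; a pose out of reach is approached as far as the arm can. A call with a gripper value outside its range is refused whole. "fingers" is the opening, from 0 (shut) to 1 (fully open), set as the call begins (left out, the last holds). The fingers move at their own pace and stop on an object; "grip_force" is the grip in N (left out, the last holds). Time passes only in rows, so rows that repeat a pose let the fingers close. It gives the time, the measured TCP pose, the force and the opening at its end, in the units of the state.
- robot.get_obs(): the state, without advancing time (a new reading comes with each control period).
- robot.camera(name): name is "scene" or "top"; returns a dict with "color" (420x560x3 uint8, red, green, blue), "depth" (420x560 float32, m along the optical axis (not along the pixel's ray), 0 where there is no reading), "K" (3x3 intrinsics, pixels), "camera_from_world" (4x4, takes a point from world to camera coordinates). Camera axes: x right, y down, z forward; pixel columns grow to the right and rows downward; lengths in m; the calibration is good to about 2 mm. A picture is of the moment at which its call begins.
- robot.hand_in(): hands the job in, once; it reports no verdict.
The state is a dict: "time": time; "q": joint angles; "joint_velocities": joint speeds; "joint_torque": joint torques, N m; "position": TCP position; "tool_rot": TCP orientation; "ft_force": force on the tool from outside, world axes, zero at the start; "moment": the same for the moment, N m; "grip_width": finger opening in m.
Only numpy, scipy, OpenCV 4.12 (cv2) and the standard library are available. Lean on these libraries where they do the work, as an engineer would, in place of code of your own. Each camera call takes 0.05 s, during which the arm holds its last target. There are 200 camera calls.

## Working session

There is one attempt and no reset: what is moved stays moved. The work goes in short steps, Python scripts to look and compute and a tool call to move; the robot and the scene stay as the last step left them, time stands still between calls to the robot, and variables do not carry over. Pictures are saved under pics/ and viewed, on a budget of 10 in all, crops included, one or two more only if the job needs it, and the job is handed in when it is done.

Besides the shell and the picture viewer there is one more tool, called after "Emit:" by a JSON object that holds its "method" and its "body". carry_out: Moves the arm, as the interface text tells. Its arguments: {"type":"object","properties":{"rows":{"type":"array"},"fingers":{"type":"number"},"grip_force":{"type":"number"}},"required":["rows"]}

```bash
mkdir -p pics; ls; python3 - <<'E'
from rig import robot
import cv2, numpy as np, pickle
o=robot.get_obs(); print(o)
d={}
for n in("scene","top"):
    c=robot.camera(n); d[n]=c
    print(n,c["K"].tolist(),c["camera_from_world"].round(4).tolist())
pickle.dump(d,open("cams.pkl","wb"))
cv2.imwrite("pics/a.png",cv2.cvtColor(np.vstack([cv2.resize(d[n]["color"],(400,300)) for n in d]),cv2.COLOR_RGB2BGR))
cv2.imwrite("pics/top.png",cv2.cvtColor(d["top"]["color"],cv2.COLOR_RGB2BGR))
E
```

```text
pics
{'time': 0.0, 'q': array([ 1.04249293e+00,  5.28501623e-01,  1.43387435e+00, -2.94232989e-06,
        1.18136516e+00, -1.78520196e-01]), 'joint_velocities': array([ 0.00268475, -0.00188939,  0.00079378, -0.00012347, -0.00031829,
       -0.00126345]), 'joint_torque': array([ 7.00230958e-04, -4.40058947e+01, -1.76587629e+01,  6.34296192e-02,
        5.84631076e-02, -1.51138088e-04]), 'position': array([0.21387993, 0.58666529, 0.29125856]), 'tool_rot': array([ 1.74000739e-01,  9.84744936e-01, -1.00832020e-03, -3.70519026e-04]), 'ft_force': array([-0.2251415 , -0.05452961, -0.51093325]), 'moment': array([-0.06653404,  0.03189085, -0.00520024]), 'grip_width': 0.08683112266663034}
scene [[500.15354856172473, 0.0, 274.77087866922403], [0.0, 500.15354856172473, 206.08406375161888], [0.0, 0.0, 1.0]] [[0.7, -0.7141, -0.0004, -0.3565], [-0.3032, -0.2967, -0.9056, 0.26], [0.6465, 0.6341, -0.4242, 1.2031], [0.0, 0.0, 0.0, 1.0]]
top [[469.1399064634627, 0.0, 278.9761428765567], [0.0, 469.1399064634627, 212.95270905245934], [0.0, 0.0, 1.0]] [[-0.0282, -0.9996, -0.0055, 0.0565], [-0.9877, 0.0288, -0.1535, 0.5276], [0.1535, 0.0011, -0.9881, 1.4903], [0.0, 0.0, 0.0, 1.0]]
```

View pics/a.png

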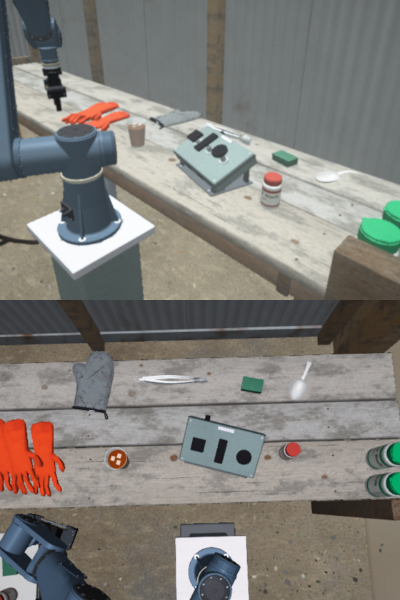

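View pics/top.png

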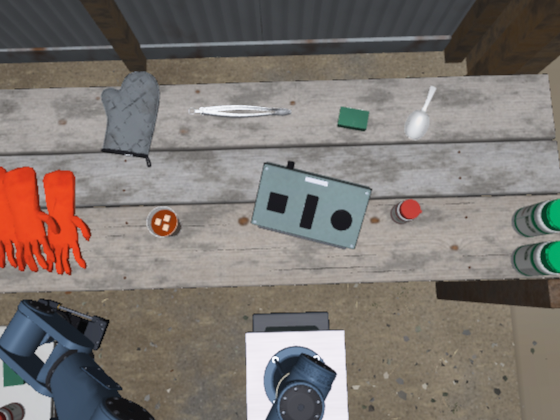

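The top view shows, left to right, the square (280,203), long (310,211) and round (342,220) keys on the console. The cup is at (163,222) and the bottle at (406,210). Next I'll measure the keys and the face with depth.

```bash
cat > h.py <<'E'
import numpy as np, cv2, pickle
def world(c,u,v):
    z=c["depth"][v,u]; K=c["K"]; T=np.linalg.inv(c["camera_from_world"])
    P=np.stack([(u-K[0,2])/K[0,0]*z,(v-K[1,2])/K[1,1]*z,z],-1)
    return P@T[:3,:3].T+T[:3,3]
E
python3 - <<'E'
from h import *
d=pickle.load(open("cams.pkl","rb"))
c=d["top"]; im=c["color"].astype(int)
roi=np.zeros(im.shape[:2],bool); roi[160:252,248:375]=1
hsv=cv2.cvtColor(c["color"],cv2.COLOR_RGB2HSV)
# face plane
v,u=np.where(roi&(im.sum(2)>230)&(hsv[...,0]>70)&(hsv[...,0]<110)&(hsv[...,1]>25))
P=world(c,u,v); P=P[(P[:,2]>0.06)&(P[:,2]<0.16)]
for _ in range(4):
    m=P.mean(0); n=np.linalg.svd(P-m,full_matrices=0)[2][2]; n*=np.sign(n[2]); r=(P-m)@n; P=P[abs(r)<max(.004,1.5*r.std())]
print("face",len(P),m,n,r.std(),"tilt",np.degrees(np.arccos(n[2])),"yaw",np.degrees(np.arctan2(-n[1],-n[0])))
mask=(roi&(im.max(2)<60)).astype(np.uint8)
k,l,s,ce=cv2.connectedComponentsWithStats(mask)
for i in range(1,k):
    if s[i,4]<120: continue
    v,u=np.where(l==i); Q=world(c,u,v); h=(Q-m)@n
    cn=cv2.findContours((l==i).astype(np.uint8),0,2)[0][0]
    t=np.median(Q[h>np.percentile(h,50)],0)
    g=(h>np.median(h)-.006); G=Q[g]
    print(i,s[i].tolist(),ce[i].round(1),cv2.minAreaRect(cn),"h",np.percentile(h,[5,25,50,75,95]).round(4),"ctr",G.mean(0).round(4),"z rng",G.min(0).round(3),G.max(0).round(3))
for nm in("scene",):
    c=d[nm]
E
```

```text
face 4303 [ 0.53903504 -0.0548098   0.11236028] [-0.4050169   0.11402655  0.90717102] 0.002072654031094558 tilt 24.88271132572069 yaw -15.723784239002201
14 [267, 193, 21, 20, 297] [276.9 202.5] ((276.89044189453125, 202.47470092773438), (17.23923110961914, 17.164276123046875), 12.994616508483887) h [0.04   0.0426 0.0448 0.0469 0.0496] ctr [0.5424 0.0465 0.161 ] z rng [0.294 0.016 0.135] [0.572 0.077 1.554]
15 [300, 195, 18, 34, 357] [308.6 211.4] ((308.5294189453125, 211.3824005126953), (10.914102554321289, 32.49977493286133), 14.03624439239502) h [0.0528 0.0555 0.0575 0.0598 0.0626] ctr [ 0.5118 -0.0476  0.1671] z rng [ 0.294 -0.074  0.138] [0.559 0.04  1.554]
16 [331, 210, 21, 20, 322] [341.  219.7] ((341.1000061035156, 219.8000030517578), (19.677396774291992, 19.230182647705078), 26.56505012512207) h [0.0547 0.0573 0.0593 0.0612 0.0639] ctr [ 0.484  -0.1431  0.1645] z rng [ 0.457 -0.174  0.15 ] [ 0.512 -0.114  0.181]
```

```bash
cat >> h.py <<'E'
from scipy.spatial.transform import Rotation as R
yaw=np.radians(-15.4); cx=np.array([np.cos(yaw),np.sin(yaw),0]); cy=np.array([-np.sin(yaw),np.cos(yaw),0])
n=-0.4226*cx+np.array([0,0,.9063]); RT=np.stack([np.cross(cy,-n),cy,-n],1)
def to(o,tip,Rt=RT):
    "shift (mm) and turn (units of 8 deg) in tool axes to put the fingertips at tip"
    R0=R.from_quat(o["tool_rot"]); t=tip+0.07*n
    return (R0.inv().apply(t-o["position"])*1000).round(1), (np.degrees((R0.inv()*R.from_matrix(Rt)).as_rotvec())/8).round(3)
E
python3 - <<'E'
from h import *
from rig import robot
d=pickle.load(open("cams.pkl","rb")); c=d["top"]; im=c["color"].astype(int)
roi=np.zeros(im.shape[:2],bool); roi[185:240,260:360]=1
k,l,s,ce=cv2.connectedComponentsWithStats((roi&(im.max(2)<60)).astype(np.uint8))
K=c["K"];T=np.linalg.inv(c["camera_from_world"]); res=[]
for i in range(1,k):
    if s[i,4]<120: continue
    v,u=np.where(l==i); Q=world(c,u,v); q=np.median(Q,0)
    # ray of the contour centre onto the measured top plane
    p=np.array(cv2.minAreaRect(np.stack([u,v],1).astype(np.float32))[0]); ray=T[:3,:3]@np.linalg.inv(K)@[*p,1]
    X=T[:3,3]+ray*((q-T[:3,3])@n)/(ray@n); res.append(X)
    # origin on the face
    print(i,"median",q.round(4),"ray",X.round(4),"in console axes",(X@cx).round(4),(X@cy).round(4),(X@n).round(4))
face=np.array([0.53903504,-0.0548098,0.11236028]); 
for X in res: h=(X-face)@n; print("height",h.round(4),"base on face",(X-h*n).round(4))
np.save("keys.npy",res)
v,u=[x.ravel() for x in np.mgrid[195:240,140:190]]; Q=world(c,u,v); Q=Q[(Q[:,2]>.02)&(Q[:,2]<.3)]; print("cup",Q.mean(0),Q[:,2].max())
v,u=[x.ravel() for x in np.mgrid[195:225,390:425]]; Q=world(c,u,v); Q=Q[(Q[:,2]>.02)&(Q[:,2]<.3)]; print("bottle",Q.mean(0),Q[:,2].max())
o=robot.get_obs(); print(RT.round(3)); 
for X in res: print(to(o,X+0.03*n))
E
```

```text
1 median [0.5437 0.0464 0.1514] ray [0.5442 0.0466 0.1515] in console axes 0.5123 0.1895 -0.0791
2 median [ 0.5126 -0.0485  0.1635] ray [ 0.5122 -0.0476  0.1632] in console axes 0.5065 0.0901 -0.0661
3 median [ 0.4838 -0.1437  0.1645] ray [ 0.4837 -0.1438  0.1645] in console axes 0.5045 -0.0102 -0.0641
height 0.0448 base on face [0.5625 0.0416 0.111 ]
height 0.0578 base on face [ 0.5358 -0.0541  0.1108]
height 0.0598 base on face [ 0.5081 -0.1505  0.1103]
cup [0.50169292 0.40406402 0.10592337] 0.1399788410808911
bottle [ 0.51567559 -0.3532071   0.10164479] 0.13087947713989445
[[-0.874  0.266  0.407]
 [ 0.241  0.964 -0.112]
 [-0.423  0.    -0.906]]
(array([-453.3, -397.5,   49.8]), array([-0.14 , -3.126, -0.568]))
(array([-455.5, -497. ,   38.4]), array([-0.14 , -3.126, -0.568]))
(array([-461.7, -597.1,   37.3]), array([-0.14 , -3.126, -0.568]))
```

Emit:
{"method": "carry_out", "body": {"rows": [[[-9,-12,0.5,-0.003,-0.06,-0.011],[-23,-30,1,-0.007,-0.156,-0.028],[-46,-60,2,-0.014,-0.31,-0.057],[-73,-96,4,-0.02,-0.5,-0.09],[-100,-132,5,-0.03,-0.69,-0.125],[-127,-167,7,-0.04,-0.875,-0.16],[-155,-203,8,-0.05,-1.06,-0.19],[-182,-239,10,-0.056,-1.25,-0.227],[-209,-275,11,-0.064,-1.44,-0.26],[-237,-311,12,-0.07,-1.626,-0.295],[-264,-347,14,-0.08,-1.81,-0.33],[-291,-383,15,-0.09,-2.0,-0.36],[-318,-419,17,-0.1,-2.19,-0.4],[-346,-454,18,-0.106,-2.376,-0.43],[-373,-490,20,-0.115,-2.56,-0.466],[-400,-526,21,-0.123,-2.75,-0.5],[-423,-556,22,-0.13,-2.91,-0.53],[-441,-580,23,-0.136,-3.03,-0.55],[-450,-592,24,-0.14,-3.095,-0.562],[-455,-598,24,-0.14,-3.126,-0.568]]], "fingers": 0, "grip_force": 10}}

```text
time: 2.1
position: [0.4369, -0.1326, 0.268]
tool_rot: [0.132, 0.967, -0.028, 0.215]
ft_force: [0.4, -0.6, 0.2]
grip_width: 0.0009
```

```bash
python3 - <<'E'
from h import *
from rig import robot
o=robot.get_obs(); k=np.load("keys.npy")
print(o["time"],o["position"],o["q"].round(3),o["ft_force"],o["grip_width"],"along n",(o["ft_force"]@n).round(2))
print(to(o,k[2]))
ims=[]
for nm in("scene","top"):
    c=robot.camera(nm); ims.append(c["color"])
cv2.imwrite("pics/b.png",cv2.cvtColor(np.vstack([cv2.resize(ims[0][130:340,200:480],(560,420))]+[cv2.resize(ims[1][140:240,240:380],(252,180))]*0),cv2.COLOR_RGB2BGR))
E
```

```text
2.1 [ 0.43694282 -0.13258126  0.26801058] [-0.618  0.257  2.118  0.402  0.381 -2.262] [ 0.35701365 -0.58102879  0.2149861 ] 0.0008819654719952231 along n -0.02
(array([ 0.2,  1.6, 44.1]), array([ 0.004,  0.005, -0.024]))
```

View pics/b.png

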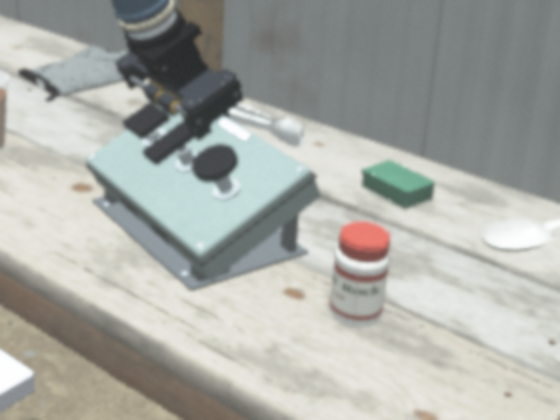

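Emit:
{"method": "carry_out", "body": {"rows": [[[0,1,4,0,0,0],[0,1,9,0,0,0],[0,1.5,14,0,0,0],[0,1.5,19,0,0,0],[0,1.5,24,0,0,0],[0,1.5,29,0,0,0],[0,1.5,33,0,0,0],[0,1.5,36,0,0,0],[0,1.5,38,0,0,0],[0,1.5,40,0,0,0],[0,1.5,42,0,0,0],[0,1.5,44,0,0,0],[0,1.5,45.5,0,0,0],[0,1.5,47,0,0,0],[0,1.5,48,0,0,0],[0,1.5,49,0,0,0],[0,1.5,49,0,0,0],[0,1.5,49,0,0,0]]]}}

```text
time: 4.0
position: [0.4571, -0.1346, 0.224]
tool_rot: [0.131, 0.967, -0.028, 0.215]
ft_force: [-2.2, -0.4, 3.9]
grip_width: 0.0003
```

```bash
cat > s.py <<'E'
from h import *
from rig import robot
import sys
o=robot.get_obs(); X=np.load("keys.npy")[int(sys.argv[1])]; f=[robot.get_obs()["ft_force"]@n for _ in range(3)]
print(o["time"],"force along stem",np.round(f,2),o["ft_force"].round(2),"to est. top",to(o,X))
E
python3 s.py 2
```

```text
4.0 force along stem [4.41 4.41 4.41] [-2.21 -0.42  3.92] to est. top (array([-0.4, -1.8, -4.2]), array([ 0.012,  0.005, -0.005]))
```

Emit:
{"method": "carry_out", "body": {"rows": [[[0,0,1,0,0,0],[0,0,2.5,0,0,0],[0,0,4,0,0,0],[0,0,5.5,0,0,0],[0,0,7,0,0,0],[0,0,8,0,0,0],[0,0,8,0,0,0],[0,0,8,0,0,0],[0,0,8,0,0,0],[0,0,8,0,0,0],[0,0,8,0,0,0],[0,0,8,0,0,0],[0,0,8,0,0,0],[0,0,8,0,0,0],[0,0,8,0,0,0],[0,0,8,0,0,0],[0,0,8,0,0,0]]]}}

```text
time: 5.7
position: [0.4603, -0.1354, 0.2169]
tool_rot: [0.131, 0.967, -0.028, 0.215]
ft_force: [-4.0, 0.4, 6.8]
grip_width: 0.0009
```

```bash
python3 s.py 2
```

```text
5.7 force along stem [7.84 7.84 7.84] [-4.02  0.41  6.79] to est. top (array([ -0.4,  -1.8, -12. ]), array([ 0.01 ,  0.007, -0.006]))
```

Emit:
{"method": "carry_out", "body": {"rows": [[[0,0,1,0,0,0],[0,0,1.5,0,0,0],[0,0,1.5,0,0,0],[0,0,1.5,0,0,0],[0,0,1.5,0,0,0],[0,0,1.5,0,0,0],[0,0,1.5,0,0,0],[0,0,1.5,0,0,0],[0,0,1.5,0,0,0],[0,0,1.5,0,0,0],[0,0,-1,0,0,0],[0,0,-4,0,0,0],[0,0,-8,0,0,0],[0,0,-12,0,0,0],[0,0,-17,0,0,0],[0,0,-24,0,0,0],[0,0,-32,0,0,0],[0,0,-40,0,0,0],[0,0,-45,0,0,0],[0,0,-46,0,0,0]]]}}

```text
time: 7.7
position: [0.4415, -0.1304, 0.2591]
tool_rot: [0.131, 0.967, -0.028, 0.215]
ft_force: [0.1, 0.4, 0.6]
grip_width: 0.0005
```

```bash
python3 s.py 2; python3 s.py 0; python3 - <<'E'
from h import *
from rig import robot
c=robot.camera("scene")
cv2.imwrite("pics/c.png",cv2.cvtColor(cv2.resize(c["color"][130:340,200:480],(800,600),interpolation=cv2.INTER_CUBIC),cv2.COLOR_RGB2BGR))
E
```

```text
7.7 force along stem [0.55 0.55 0.55] [0.13 0.41 0.62] to est. top (array([-0.1, -1.8, 34.5]), array([ 0.009,  0.013, -0.004]))
7.7 force along stem [0.55 0.55 0.55] [0.13 0.41 0.62] to est. top (array([ -1.5, 197.8,  49.8]), array([ 0.009,  0.013, -0.004]))
```

View pics/c.png

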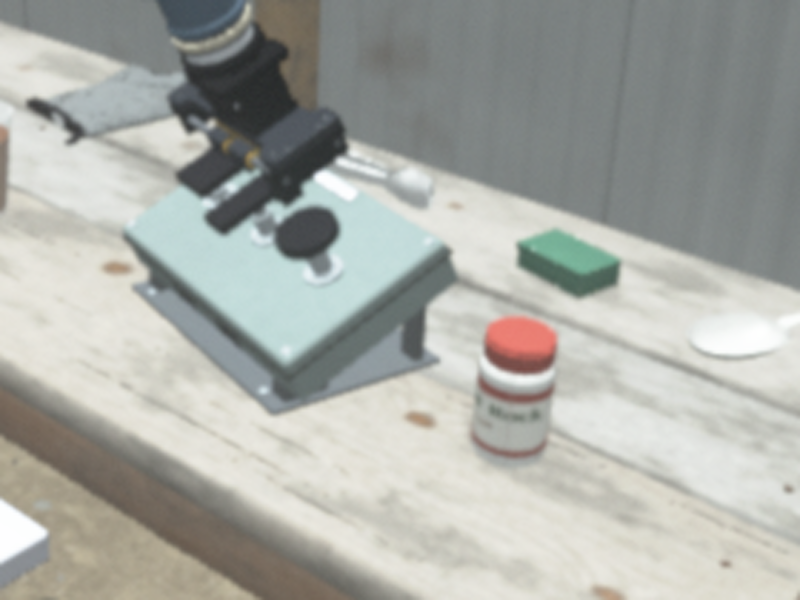

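The round key has sprung back at (308,232), and the gripper is clear above it. The bottle hasn't moved. Next I'll cross to the square key and feel for it.

Emit:
{"method": "carry_out", "body": {"rows": [[[0,10,0,0,0,0],[0,35,0,0,0,0],[0,65,0,0,0,0],[0,95,0,0,0,0],[0,125,0,0,0,0],[-1,155,0,0,0,0],[-1.5,180,0,0,0,0],[-1.5,194,0,0,0,0],[-1.5,198,4,0,0,0],[-1.5,198,12,0,0,0],[-1.5,198,22,0,0,0],[-1.5,198,32,0,0,0],[-1.5,198,40,0,0,0],[-1.5,198,44,0,0,0],[-1.5,198,46.5,0,0,0],[-1.5,198,48.5,0,0,0],[-1.5,198,50.5,0,0,0],[-1.5,198,52,0,0,0],[-1.5,198,53.5,0,0,0],[-1.5,198,53.5,0,0,0]]]}}

```text
time: 9.75
position: [0.5172, 0.0542, 0.211]
tool_rot: [0.131, 0.967, -0.028, 0.215]
ft_force: [-1.9, -0.6, 4.3]
grip_width: 0.0005
```

```bash
python3 s.py 0
```

```text
9.75 force along stem [4.64 4.64 4.64] [-1.91 -0.62  4.33] to est. top (array([-0.3, -0.2, -4.2]), array([ 0.012,  0.005, -0.005]))
```

Contact came where I expected it, at about 4 mm in. I'll press about 8.5 mm further and hold.

Emit:
{"method": "carry_out", "body": {"rows": [[[0,0,1,0,0,0],[0,0,2.5,0,0,0],[0,0,4,0,0,0],[0,0,5.5,0,0,0],[0,0,7,0,0,0],[0,0,8.5,0,0,0],[0,0,8.5,0,0,0],[0,0,8.5,0,0,0],[0,0,8.5,0,0,0],[0,0,8.5,0,0,0],[0,0,8.5,0,0,0],[0,0,8.5,0,0,0],[0,0,8.5,0,0,0],[0,0,8.5,0,0,0],[0,0,8.5,0,0,0],[0,0,8.5,0,0,0],[0,0,8.5,0,0,0]]]}}

```text
time: 11.45
position: [0.5206, 0.0533, 0.2035]
tool_rot: [0.131, 0.967, -0.028, 0.215]
ft_force: [-4.1, -0.8, 7.6]
grip_width: 0.0008
```

```bash
python3 s.py 0
```

```text
11.45 force along stem [8.48 8.48 8.48] [-4.08 -0.83  7.62] to est. top (array([ -0.3,  -0.2, -12.5]), array([ 0.012,  0.007, -0.005]))
```

Emit:
{"method": "carry_out", "body": {"rows": [[[0,0,0,0,0,0],[0,0,0,0,0,0],[0,0,0,0,0,0],[0,0,-2,0,0,0],[0,0,-5,0,0,0],[0,0,-9,0,0,0],[0,0,-13,0,0,0],[0,0,-20,0,0,0],[0,0,-30,0,0,0],[0,0,-40,0,0,0],[0,0,-50,0,0,0],[0,0,-56,0,0,0],[0,0,-58,0,0,0],[0,0,-58,0,0,0]]]}}

```text
time: 12.85
position: [0.4971, 0.0598, 0.2562]
tool_rot: [0.131, 0.967, -0.028, 0.215]
ft_force: [-0.6, -0.2, -0.1]
grip_width: 0.0005
```

```bash
python3 s.py 1
```

```text
12.85 force along stem [0.17 0.17 0.17] [-0.64 -0.16 -0.08] to est. top (array([  0.2, -99.6,  32.3]), array([ 0.014,  0.01 , -0.006]))
```

Emit:
{"method": "carry_out", "body": {"rows": [[[0,-10,0,0,0,0],[0,-35,0,0,0,0],[0,-65,0,0,0,0],[0,-88,0,0,0,0],[0,-98,0,0,0,0],[0,-99.5,2,0,0,0],[0,-99.5,8,0,0,0],[0,-99.5,16,0,0,0],[0,-99.5,23,0,0,0],[0,-99.5,27,0,0,0],[0,-99.5,29,0,0,0],[0,-99.5,31,0,0,0],[0,-99.5,33,0,0,0],[0,-99.5,34.5,0,0,0],[0,-99.5,36,0,0,0],[0,-99.5,36,0,0,0]]]}}

```text
time: 14.45
position: [0.4853, -0.0401, 0.223]
tool_rot: [0.131, 0.967, -0.028, 0.215]
ft_force: [-1.8, 1.1, 3.1]
grip_width: 0.0004
```

```bash
python3 s.py 1
```

```text
14.45 force along stem [3.64 3.64 3.64] [-1.79  1.13  3.07] to est. top (array([-0.1, -0.1, -4. ]), array([ 0.013,  0.004, -0.006]))
```

Emit:
{"method": "carry_out", "body": {"rows": [[[0,0,1,0,0,0],[0,0,2.5,0,0,0],[0,0,4,0,0,0],[0,0,5.5,0,0,0],[0,0,7,0,0,0],[0,0,8.5,0,0,0],[0,0,9,0,0,0],[0,0,9,0,0,0],[0,0,9,0,0,0],[0,0,9,0,0,0],[0,0,9,0,0,0],[0,0,9,0,0,0],[0,0,9,0,0,0],[0,0,9,0,0,0],[0,0,9,0,0,0],[0,0,9,0,0,0],[0,0,9,0,0,0]]]}}

```text
time: 16.15
position: [0.4889, -0.041, 0.215]
tool_rot: [0.131, 0.967, -0.028, 0.215]
ft_force: [-4.2, 2.8, 8.3]
grip_width: 0.0007
```

```bash
python3 s.py 1
```

```text
16.15 force along stem [9.51 9.51 9.51] [-4.17  2.83  8.27] to est. top (array([ -0.1,  -0.1, -12.8]), array([ 0.013,  0.007, -0.005]))
```

Emit:
{"method": "carry_out", "body": {"rows": [[[0,0,0,0,0,0],[0,0,0,0,0,0],[0,0,0,0,0,0],[0,0,-2,0,0,0],[0,0,-5,0,0,0],[0,0,-9,0,0,0],[0,0,-13,0,0,0],[0,0,-20,0,0,0],[0,0,-30,0,0,0],[0,0,-45,0,0,0],[0,0,-65,0,0,0],[0,0,-85,0,0,0],[0,0,-100,0,0,0],[0,0,-108,0,0,0],[0,0,-110,0,0,0],[0,0,-110,0,0,0]]]}}

```text
time: 17.75
position: [0.4441, -0.029, 0.3145]
tool_rot: [0.131, 0.967, -0.028, 0.215]
ft_force: [0.2, -0.3, -0.9]
grip_width: 0.0007
```

```bash
python3 s.py 1; python3 - <<'E'
from h import *
from rig import robot
d=pickle.load(open("cams.pkl","rb")); c=robot.camera("top"); s=robot.camera("scene")
for nm,a in(("cup",np.s_[195:240,140:190]),("bottle",np.s_[195:225,390:425])):
    print(nm,"mean colour change",abs(c["color"][a].astype(int)-d["top"]["color"][a]).mean().round(2))
cv2.imwrite("pics/d.png",cv2.cvtColor(cv2.resize(s["color"][130:340,160:440],(800,600),interpolation=cv2.INTER_CUBIC),cv2.COLOR_RGB2BGR))
# head heights now, in the scene view, at the heads' known tops
K=s["K"];T=s["camera_from_world"]
for X in np.load("keys.npy"):
    out=[]
    for cam in (s,d["scene"],c,d["top"]):
        p=cam["K"]@(cam["camera_from_world"]@[*X,1])[:3]; u,v=(p[:2]/p[2]).round().astype(int)
        uu,vv=[x.ravel() for x in np.meshgrid(range(u-3,u+4),range(v-3,v+4))]
        out.append(((np.median(world(cam,uu,vv),0)-X)@n*1000).round(1))
    print("top vs first measure mm: scene now/first, top now/first",out)
E
```

```text
17.75 force along stem [-0.94 -0.94 -0.94] [ 0.16 -0.34 -0.92] to est. top (array([ 0.1,  0. , 97. ]), array([ 0.011,  0.007, -0.006]))
cup mean colour change 6.42
bottle mean colour change 5.8
top vs first measure mm: scene now/first, top now/first [np.float64(0.3), np.float64(-1.4), np.float64(-0.5), np.float64(-0.8)]
top vs first measure mm: scene now/first, top now/first [np.float64(-0.7), np.float64(-0.3), np.float64(-0.4), np.float64(-0.1)]
top vs first measure mm: scene now/first, top now/first [np.float64(-0.5), np.float64(-0.4), np.float64(0.5), np.float64(-0.1)]
```

View pics/d.png

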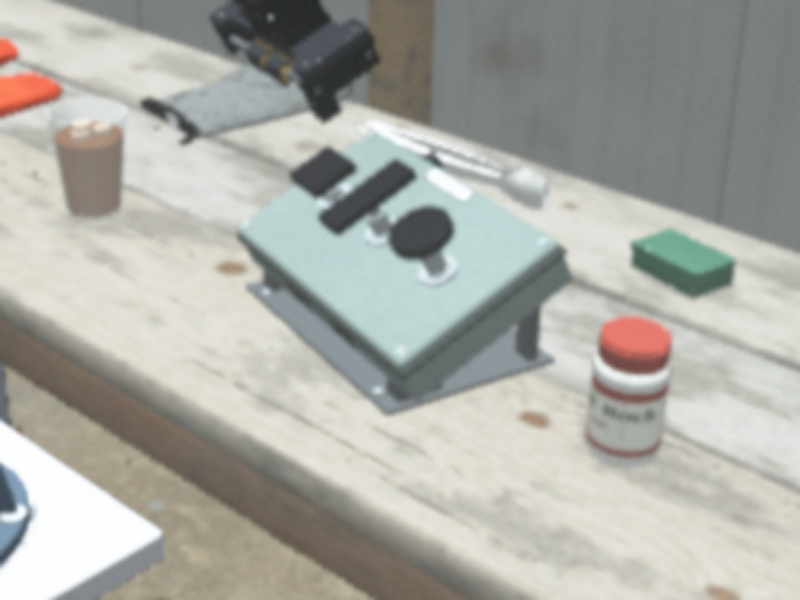

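All three heads are up: square (322,172), long (367,197) and round (421,232). The cup (92,160) and bottle (630,390) are standing undisturbed, and the gripper is clear at the top, so I'm handing in.

```bash
python3 -c "
from rig import robot
print(robot.hand_in())"
```

```text
the job is handed in; nothing more can be done
None
```

I pressed the round, square and long keys one at a time in that order, with the fingers closed and the tool aligned to the stems, then handed the job in at about 18 s. The hand-in reports no verdict.

| Key | Held down (by tool position) | Force while held | Time held |
|---|---|---|---|
| Round | about 12–13.5 mm | 7.8 N | about 2 s in all |
| Square | about 12.5 mm | 8.5 N | about 1.4 s |
| Long | about 13 mm | 9.5 N | about 1.3 s |

- **Disagreement:** the round key's 7.8 N suggests about 10 mm of travel by the spring figures, against 12 mm by tool position. Either is past the 8 mm needed, but I pushed 1.5 mm further and held another 0.9 s to be safe. I took no force reading at that deepest point.
- **Last checks:** depth readings put all three heads within about 1 mm of their first measured height. The long key showed a sideways force of about 3 N while held, which was gone after release. The force reading ended near zero, with the gripper about 97 mm clear of the keys.
- **Cup and bottle:** I did not measure how far they might have moved. They look undisturbed in the last picture, with only small colour changes around them (about 6 out of 255).

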